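# Tap three ornaments home on a sign panel

## Robot

A 6-joint arm with a two-finger parallel gripper is mounted at the origin on the work surface. World frame = base frame: x ahead of the robot, y to its left, z up, the work surface at z = 0. Lengths are in mm, angles in rad, forces in N, time in s.
With the tool pointing down it reaches from about 350 to 875 mm from the base axis. Payload 4.2 kg.
Tool frame: the origin (TCP) lies midway between the tips of the shut fingers; the grasp point (between the pads) lies 19 mm behind it; z points along the fingers, y is the direction in which the jaws open and shut (so a half turn about z gives the same grasp; the last joint's range is limited). The gripper opens to 85 mm and grips with 20 to 120 N. Pads are 22 mm wide; open, the fingers measure 114 mm over their backs; the gripper's body (76 mm by 85 mm) begins 54 mm behind the grasp point. The pads swing forward as they close: fully open they stand 13 mm farther back than shut.
Start: joints at [-0.882, 0.385, 0.008, 0, -1.194, -0.259], TCP at [260.443, -568.127, 231.312] pointing down, gripper open.
Joint ranges: [-3.14, 3.14], [-1.21, 2.06], [-1.07, 1.41], [-3.16, 2.05], [-2.99, -0.16], [-3.1, 3.1]. Speed limits (rad/s): [2.79, 2.79, 3.14, 3.14, 3.14, 3.14].

## Interface

Orientations are given as a unit quaternion [x, y, z, w].
In Python, from bench import arm gives the robot as it stands.
- The arm moves only by the tool servo_tool, never from a script. Its argument "rows" is a list of rows, each an object of numbers: "fingers": the finger opening in cm, from 0 to 8.54; "x", "y", "z": the shift along the tool's x, y, z in cm; "turn": the turn about the tool's z in degrees. A call has 1 to 10 rows; each row shifts and turns the commanded pose from where the row before left it, along the tool's axes as they then stand; what a row does not reach is not made up. A row lasts 1/12 s, in which the tool goes at most 41.7 mm and 7.16 degrees, less where a joint would pass 70% of its speed; a pose out of reach is approached as far as the arm can. A call is refused whole if a number of a shift passes 4.17 or a number of a turn 7.16, either way. A call with a gripper value outside its range is refused whole. The fingers move at their own pace and stop on an object; the grip force is fixed at half the most. Time passes only in rows, so rows that do not move let the fingers close. It gives the time, the measured TCP pose, the force and the opening at its end, in the units of the state.
- arm.read_state(): the state, without advancing time (a new reading comes with each control period).
- arm.get_image(name): name is "scene" or "top" or "wrist"; returns (picture, depth): 420x560x3 uint8, red, green, blue; 420x560 float32, mm along the optical axis (not along the pixel's ray), 0 where there is no reading.
- arm.camera_model(name): a dict with "fx", "fy", "cx", "cy" (pixels), "pose" (4x4, takes a point from camera to world coordinates). Camera axes: x right, y down, z forward; pixel columns grow to the right and rows downward; lengths in mm; the calibration is good to about 2 mm. A picture is of the moment at which its call begins: read the wrist's pose just before it. camera_model takes no time and is no camera call; for the wrist camera it gives the pose at the moment of the call.
- arm.job_done(): hands the job in, once; it reports no verdict.
The state is a dict: "clock": time; "joints": joint angles; "joint_vel": joint speeds; "joint_efforts": joint torques, N m; "position": TCP position; "ee_rot": TCP orientation; "contact_force": force on the tool from outside, world axes, zero at the start; "wrist_torque": the same for the moment, N m; "gripper_width": finger opening in mm.
Only numpy, scipy, OpenCV 4.12 (cv2) and the standard library are available. Lean on these libraries where they do the work, as an engineer would, in place of code of your own. Each camera call takes 0.05 s, during which the arm holds its last target.

## Task

Four off-white ornaments stand a little proud on their dowels on the plywood sign panel. With the fingertips tap three of them gently down (each has a springy cap in its middle for that) until each sits fully home on the panel, in the order in which they were glued: first the round rosette, then the ribbed fan, then the S-shaped scroll. Leave the four-armed cross as it stands (it has no glue yet), never pull an ornament up or press it hard, and leave the loose things on and around the panel where they are.

Things in the scene. Friction and masses are not known exactly. Their poses are not given: they have to be found in the camera images.
- panel: Plywood sign panel fixed flat on the table, 320 (x) x 420 (y) x 18 mm thick, origin at the centre of its underside. The four ornaments stand on it in a loose two by two layout (about 150 mm apart along its x, 200 mm along its y), any ornament in any of the four places, turned any way within half a radian or so.
- rosette_top (a point): Off-white round rosette, 86 mm across: a disc with eight round petals around its middle. It and its 28 mm wide sprung cap stand on a dowel in the panel. The cap gives 10 mm at 2.5 N per mm and springs back; the rest is 12 to 22 mm high. This point: centre of the cap's flat top, where to tap; cap free: 60 mm above the table at joint 0, 50 mm when home; z up.
- rosette (a joint): Travel of the rosette down into the panel, m. 0: underside 10 mm above the panel; 0.010: fully home, underside on the panel (hard stop). Starts between 0 and 0.002. Slides straight down against about 3 N of friction (plus 20 N per m/s), stays where it is left, no spring back; negative: pulled up out of its hole.
- fan_top (a point): Off-white fan (shell), 97 mm long (its x), 116 mm wide: five round ribs spreading from a small hub at its -x end. It and its 28 mm wide sprung cap stand on a dowel in the panel. The cap gives 10 mm at 2.5 N per mm and springs back; the rest is 12 to 22 mm high. This point: centre of the cap's flat top, where to tap; cap free: 60 mm above the table at joint 0, 50 mm when home; z up.
- fan (a joint): Travel of the fan down into the panel, m. 0: underside 10 mm above the panel; 0.010: fully home, underside on the panel (hard stop). Starts between 0 and 0.002. Slides straight down against about 3 N of friction (plus 20 N per m/s), stays where it is left, no spring back; negative: pulled up out of its hole.
- scroll_top (a point): Off-white S-shaped scroll, 110 mm long (its y), 56 mm wide: a round bar with a curl at each end. It and its 28 mm wide sprung cap stand on a dowel in the panel. The cap gives 10 mm at 2.5 N per mm and springs back; the rest is 12 to 22 mm high. This point: centre of the cap's flat top, where to tap; cap free: 60 mm above the table at joint 0, 50 mm when home; z up.
- scroll (a joint): Travel of the scroll down into the panel, m. 0: underside 10 mm above the panel; 0.010: fully home, underside on the panel (hard stop). Starts between 0 and 0.002. Slides straight down against about 3 N of friction (plus 20 N per m/s), stays where it is left, no spring back; negative: pulled up out of its hole.
- cross_top (a point): Off-white four-armed cross, 84 mm across, with plain straight arms 20 mm wide, 14 mm high. It and its 28 mm wide sprung cap stand on a dowel in the panel. The cap gives 10 mm at 2.5 N per mm and springs back; the rest is 12 to 22 mm high. This point: centre of the cap's flat top, where to tap; cap free: 60 mm above the table at joint 0, 50 mm when home; z up.
- cross (a joint): Travel of the cross down into the panel, m. 0: underside 10 mm above the panel; 0.010: fully home, underside on the panel (hard stop). Starts between 0 and 0.002. Slides straight down against about 3 N of friction (plus 20 N per m/s), stays where it is left, no spring back; negative: pulled up out of its hole.
- sanding_block: Cork sanding block with a rubber sole, 36 x 62 x 23 mm high, loose on the middle of the panel, between the ornaments; to be left alone. Origin at or near its underside.
- pencil: Flat carpenter's pencil, 10 x 97 mm, 8 mm thick, along its y, loose on the panel near its +y edge, between two ornaments; to be left alone. Origin at or near its underside.
- glue_jar: Small white glue jar with grey cap, 36 mm in diameter, 40 mm high, standing loose on the panel near its -y edge, between two ornaments; to be left alone. Origin at or near its underside.
- tape_roll: Roll of masking tape, ring 90 mm in diameter, 24 mm high, lying on the table left of the panel; to be left alone. Origin at or near its underside.
- mug: Blue mug, 80 mm in diameter, 90 mm high, on the table to the left; to be left alone. Origin at or near its underside.
- gouge: Carving gouge, 200 mm long with dark wooden handle, lying on the table to the right; to be left alone. Origin at or near its underside.
- dust_brush: Dusting brush lying on the table to the right; to be left alone. Origin at or near its underside.
- foam_offcut: Off-white foam offcut, 60 x 90 x 40 mm high, on the table to the right; not one of the ornaments; to be left alone. Origin at or near its underside.

How it is judged (in metres and radians):
On the way, in this order (a step that is already met when the one before it is completed fails the run):
1. the rosette is tapped home (within 2 mm) (value of joint rosette above 0.008 m), for 0.2 s.
2. the fan is tapped home (within 2 mm) (value of joint fan above 0.008 m), for 0.2 s.
3. the scroll is tapped home (within 2 mm) (value of joint scroll above 0.008 m), for 0.2 s.
At the end, for the whole second after the job is handed in: Rosette, fan and scroll are each home to within 2 mm (joint above 0.008) and at rest, the cross's joint value is between -0.004 and 0.004, and every loose thing is within 30 mm of where it began (value of joint each of rosette, fan, scroll above 0.008 m and value of joint cross between -0.004 and 0.004 m and velocity of joint rosette between -0.002 and 0.002 m/s and velocity of joint fan between -0.002 and 0.002 m/s and velocity of joint scroll between -0.002 and 0.002 m/s and velocity of joint cross between -0.002 and 0.002 m/s and distance of each of sanding_block, pencil, glue_jar, tape_roll, mug, gouge, dust_brush, foam_offcut from where it was at the start of the episode below 0.03 m); the robot touches nothing.
It fails at once if the fan is pressed (past 4 mm) before the rosette is home, or the scroll before the fan is home ((value of joint fan above 0.004 m and value of joint rosette below 0.008 m) or (value of joint scroll above 0.004 m and value of joint fan below 0.008 m)).
It fails at once if the cross is pressed (past 4 mm) (value of joint cross above 0.004 m).
It fails at once if an ornament is pulled up by more than 4 mm (value of joint any of rosette, fan, scroll, cross below -0.004 m).
It fails at once if an ornament is pressed with more than 30 N (contact force between any of rosette, fan, scroll, cross and anything else above 30 N).
It fails at once if a loose thing is moved by more than 30 mm or lifted (distance of any of sanding_block, pencil, glue_jar, tape_roll, mug, gouge, dust_brush, foam_offcut from where it was at the start of the episode above 0.03 m).
It also fails if it takes over 48 s, if anything falls off the work surface, if the arm or the gripper's body presses on something with over 40 N, if the wrist force passes 120 N, or if a joint passes its speed limit or range.

## Working session

There is one attempt and no reset: what is moved stays moved. The work goes in short steps, Python scripts to look and compute and a tool call to move; the robot and the scene stay as the last step left them, time stands still between calls to the robot, and variables do not carry over. Pictures are saved under pics/ and viewed, and the job is handed in when it is done.

Besides the shell and the picture viewer there is one more tool, called after "Emit:" as a command line: name --argument value ..., lists and objects as JSON in quotes. servo_tool: Moves the arm, as the interface text tells. Its arguments: {"type":"object","properties":{"rows":{"type":"array","items":{"type":"object","properties":{"fingers":{"type":"number"},"x":{"type":"number"},"y":{"type":"number"},"z":{"type":"number"},"turn":{"type":"number"}}}}},"required":["rows"]}

```bash
mkdir -p pics
python3 - <<'E'
from bench import arm
import cv2,numpy as np
s=arm.read_state();print(s)
for n in("top","scene"):
    p,d=arm.get_image(n);cv2.imwrite(f"pics/{n}0.png",p[:,:,::-1]);np.save(f"{n}_d.npy",d);np.save(f"{n}_p.npy",p)
    m=arm.camera_model(n);print(n,m)
    np.savez(f"{n}_m.npz",**m)
E
```

```text
{'clock': 0.0, 'joints': array([-8.82461556e-01,  3.85549938e-01,  6.59136634e-03, -4.93838908e-04,
       -1.19400812e+00, -2.58597528e-01]), 'joint_vel': array([ 0.0024168 ,  0.00121522, -0.0014211 ,  0.00206036,  0.0005729 ,
       -0.00097203]), 'joint_efforts': array([-5.19355435e-04, -3.92290771e+01,  1.88397235e+01,  4.18603599e+00,
       -4.60772906e-03, -5.68660340e-06]), 'position': array([ 260.15440582, -567.620106  ,  230.21286985]), 'ee_rot': array([-2.13129935e-01,  9.77023234e-01,  1.07045118e-03, -2.90561950e-04]), 'contact_force': array([-0.54115434, -0.25538338, -0.5695942 ]), 'wrist_torque': array([-0.01576255, -0.00065314, -0.01581258]), 'gripper_width': 85.20115315410736}
top {'fx': 451.0341086899114, 'fy': 451.0341086899114, 'cx': 281.3337954694532, 'cy': 210.5751193247037, 'pose': array([[ 7.32412717e-02, -9.71864639e-01,  2.23863440e-01,
         1.83623318e+02],
       [-9.97310844e-01, -7.19588384e-02,  1.38926838e-02,
        -4.49380755e+01],
       [ 2.60714502e-03, -2.24278955e-01, -9.74521500e-01,
         1.49900701e+03],
       [ 0.00000000e+00,  0.00000000e+00,  0.00000000e+00,
         1.00000000e+00]])}
scene {'fx': 382.3099170942189, 'fy': 382.3099170942189, 'cx': 278.3368901105646, 'cy': 204.26994209659284, 'pose': array([[ 4.42322721e-01,  6.07064665e-01, -6.60168996e-01,
         1.19637038e+03],
       [ 8.96661348e-01, -3.14668490e-01,  3.11419601e-01,
        -3.40846426e+02],
       [-1.86825454e-02, -7.29695987e-01, -6.83516444e-01,
         8.03430249e+02],
       [ 0.00000000e+00,  0.00000000e+00,  0.00000000e+00,
         1.00000000e+00]])}
```

View pics/top0.png

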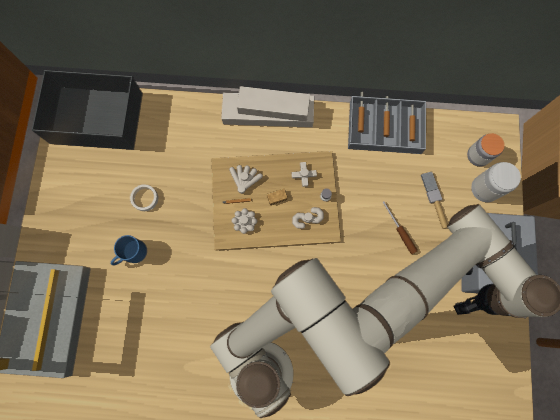

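View pics/scene0.png

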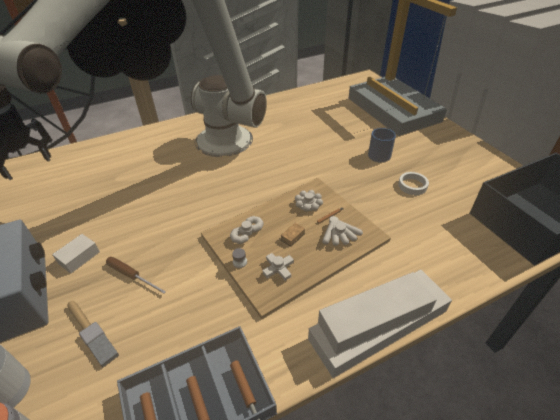

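The top view shows the fan at about (245,178), the cross at (304,174), the rosette at (245,221) and the scroll at (308,218). I'll zoom in next.

Run:
```python
import cv2,numpy as np
p=np.load("top_p.npy")[:,:,::-1]
c=p[145:255,205:350];cv2.imwrite("pics/topz.png",cv2.resize(c,None,fx=5.4,fy=5.4,interpolation=cv2.INTER_CUBIC))
p=np.load("scene_p.npy")[:,:,::-1]
c=p[180:300,200:390];cv2.imwrite("pics/scz.png",cv2.resize(c,None,fx=4.2,fy=4.2,interpolation=cv2.INTER_CUBIC))
```

```text
(no output)
```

View pics/topz.png

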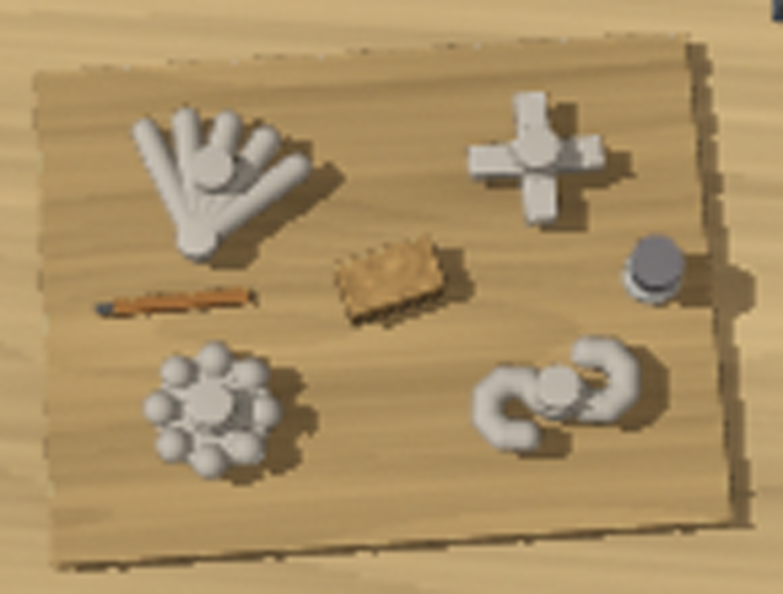

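View pics/scz.png

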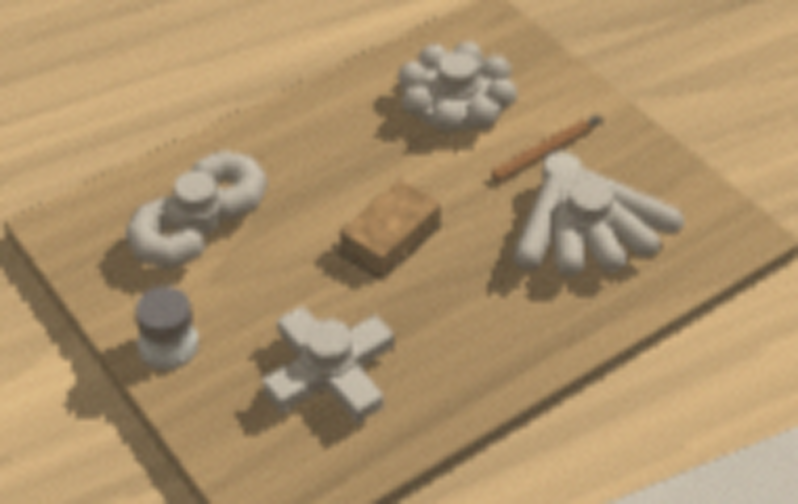

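Cap centres in the top zoom are rosette (211,404), fan (215,168), scroll (559,388) and cross (537,145). In the scene zoom they are (459,68), (591,192), (196,187) and (329,338). I'll cast rays from both views.

```bash
cat > h.py <<'E'
import numpy as np
def ray(m,u,v):
    T=m["pose"];d=T[:3,:3]@np.array([(u-m["cx"])/m["fx"],(v-m["cy"])/m["fy"],1]);return T[:3,3],d/np.linalg.norm(d)
def onz(m,u,v,z):
    o,d=ray(m,u,v);return o+d*(z-o[2])/d[2]
def tri(rs):
    A=0;b=0
    for o,d in rs:
        P=np.eye(3)-np.outer(d,d);A=A+P;b=b+P@o
    return np.linalg.solve(A,b)
E
python3 - <<'E'
import numpy as np
from h import *
np.set_printoptions(precision=1,suppress=True)
mt=np.load("top_m.npz");ms=np.load("scene_m.npz")
T=dict(ros=(211,404),fan=(215,168),scr=(559,388),cro=(537,145));S=dict(ros=(459,68),fan=(591,192),scr=(196,187),cro=(329,338))
for k in T:
    a=((T[k][0]+.5)/5.4-.5+205,(T[k][1]+.5)/5.4-.5+145);b=((S[k][0]+.5)/4.2-.5+200,(S[k][1]+.5)/4.2-.5+180)
    print(k,onz(mt,*a,59),onz(ms,*b,59),tri([ray(mt,*a),ray(ms,*b)]))
E
```

```text
ros [475.9  95.9  59. ] [486.   93.3  59. ] [477.9  97.4  50.6]
fan [624.3 107.1  59. ] [627.9 109.3  59. ] [625.8 108.9  56.8]
scr [ 501.3 -113.1   59. ] [ 508.  -113.5   59. ] [ 502.7 -112.6   53.5]
cro [653.9 -90.3  59. ] [657.4 -91.6  59. ] [655.  -90.4  55.6]
```

Emit:
servo_tool --rows '[{"x": -1, "y": 1.1, "fingers": 0}, {"x": -2.35, "y": 2.55, "z": 0.2, "fingers": 0}, {"x": -2.35, "y": 2.55, "z": 0.2, "fingers": 0}, {"x": -2.35, "y": 2.55, "z": 0.2, "fingers": 0}, {"x": -2.35, "y": 2.55, "z": 0.2, "fingers": 0}, {"x": -2.35, "y": 2.55, "z": 0.2, "fingers": 0}, {"x": -2.35, "y": 2.55, "z": 0.2, "fingers": 0}, {"x": -2.35, "y": 2.55, "z": 0.2, "fingers": 0}, {"x": -2.35, "y": 2.55, "z": 0.2, "fingers": 0}, {"x": -2.35, "y": 2.55, "z": 0.2, "fingers": 0}]'

```text
invalid input at $.rows[0]: expected keys fingers, x, y, z, turn
```

Emit:
servo_tool --rows '[{"x": -2.35, "y": 2.55, "z": 0.2, "fingers": 0}, {"x": -2.35, "y": 2.55, "z": 0.2, "fingers": 0}, {"x": -2.35, "y": 2.55, "z": 0.2, "fingers": 0}, {"x": -2.35, "y": 2.55, "z": 0.2, "fingers": 0}, {"x": -2.35, "y": 2.55, "z": 0.2, "fingers": 0}, {"x": -2.35, "y": 2.55, "z": 0.2, "fingers": 0}, {"x": -1.5, "y": 1.6, "z": 0.2, "fingers": 0}, {"x": 0, "y": 0, "z": 0, "fingers": 0}, {"x": 0, "y": 0, "z": 0, "fingers": 0}]'

```text
invalid input at $.rows[0]: expected keys fingers, x, y, z, turn
```

Run:
```python
from bench import arm
import cv2,numpy as np
np.set_printoptions(precision=3,suppress=True)
s=arm.read_state();print(s)
m=arm.camera_model("wrist");p,d=arm.get_image("wrist");cv2.imwrite("pics/w1.png",p[:,:,::-1]);np.savez("w1_m.npz",**m);np.save("w1_p.npy",p);np.save("w1_d.npy",d);print(m)
```

```text
{'clock': 0.1, 'joints': array([-0.882,  0.386,  0.007, -0.   , -1.194, -0.259]), 'joint_vel': array([ 0.001, -0.001,  0.003,  0.   ,  0.002,  0.001]), 'joint_efforts': array([ -0.001, -39.332,  18.893,   4.198,  -0.003,   0.   ]), 'position': array([ 260.238, -567.678,  230.319]), 'ee_rot': array([-0.213,  0.977,  0.001, -0.   ]), 'contact_force': array([ 0.081,  0.489, -0.66 ]), 'wrist_torque': array([ 0.023, -0.017,  0.005]), 'gripper_width': 85.55496033502712}
{'fx': 366.39901314115866, 'fy': 366.39901314115866, 'cx': 278.33288742652996, 'cy': 214.09316355326104, 'pose': array([[  -0.417,    0.87 ,    0.263,  192.925],
       [   0.909,    0.399,    0.123, -599.101],
       [   0.002,    0.29 ,   -0.957,  371.807],
       [   0.   ,    0.   ,    0.   ,    1.   ]])}
```

View pics/w1.png

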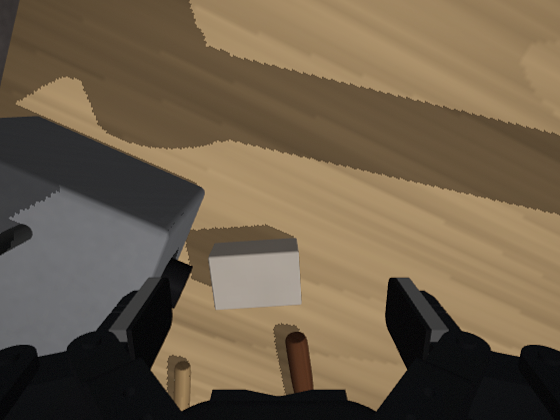

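The calls were refused because every key is required. The picture is still the start view, with the open fingers at the bottom and the foam in the middle. I'll resend with all keys.

Emit:
servo_tool --rows '[{"x": -1, "y": 1.1, "z": 0, "turn": 0, "fingers": 0}, {"x": -2.35, "y": 2.55, "z": 0.2, "turn": 0, "fingers": 0}, {"x": -2.35, "y": 2.55, "z": 0.2, "turn": 0, "fingers": 0}, {"x": -2.35, "y": 2.55, "z": 0.2, "turn": 0, "fingers": 0}, {"x": -2.35, "y": 2.55, "z": 0.2, "turn": 0, "fingers": 0}, {"x": -2.35, "y": 2.55, "z": 0.2, "turn": 0, "fingers": 0}, {"x": -2.35, "y": 2.55, "z": 0.2, "turn": 0, "fingers": 0}, {"x": -2.35, "y": 2.55, "z": 0.2, "turn": 0, "fingers": 0}, {"x": -2.35, "y": 2.55, "z": 0.2, "turn": 0, "fingers": 0}, {"x": -2.35, "y": 2.55, "z": 0.2, "turn": 0, "fingers": 0}]'

```text
clock: 0.98
position: [361.5, -255.6, 213.2]
ee_rot: [-0.213, 0.977, 0.0, 0.0]
contact_force: [1.5, 0.2, 0.8]
gripper_width: -0.3
```

Emit:
servo_tool --rows '[{"x": -2.35, "y": 2.55, "z": 0.2, "turn": 0, "fingers": 0}, {"x": -2.35, "y": 2.55, "z": 0.2, "turn": 0, "fingers": 0}, {"x": -2.35, "y": 2.55, "z": 0.2, "turn": 0, "fingers": 0}, {"x": -2.35, "y": 2.55, "z": 0.2, "turn": 0, "fingers": 0}, {"x": -2.35, "y": 2.55, "z": 0.2, "turn": 0, "fingers": 0}, {"x": -2.35, "y": 2.55, "z": 0.2, "turn": 0, "fingers": 0}, {"x": -1.5, "y": 1.6, "z": 0.2, "turn": 0, "fingers": 0}, {"x": 0, "y": 0, "z": 0, "turn": 0, "fingers": 0}, {"x": 0, "y": 0, "z": 0, "turn": 0, "fingers": 0}]'

```text
clock: 1.73
position: [432.9, -37.6, 199.0]
ee_rot: [-0.214, 0.977, 0.0, -0.0]
contact_force: [-0.5, -0.1, 0.6]
gripper_width: -0.2
```

Run:
```python
from bench import arm
import cv2,numpy as np
np.set_printoptions(precision=3,suppress=True)
s=arm.read_state();print({k:s[k] for k in("clock","position","ee_rot","contact_force","gripper_width")})
m=arm.camera_model("wrist");p,d=arm.get_image("wrist");cv2.imwrite("pics/w2.png",p[:,:,::-1]);np.savez("w2_m.npz",**m);np.save("w2_p.npy",p);np.save("w2_d.npy",d);print(m["pose"])
```

```text
{'clock': 1.7333, 'position': array([432.934, -37.616, 199.01 ]), 'ee_rot': array([-0.214,  0.977,  0.   , -0.   ]), 'contact_force': array([-0.46 , -0.054,  0.564]), 'gripper_width': -0.2063308272520361}
[[ -0.419   0.869   0.263 365.713]
 [  0.908   0.401   0.122 -68.947]
 [  0.      0.289  -0.957 340.531]
 [  0.      0.      0.      1.   ]]
```

View pics/w2.png

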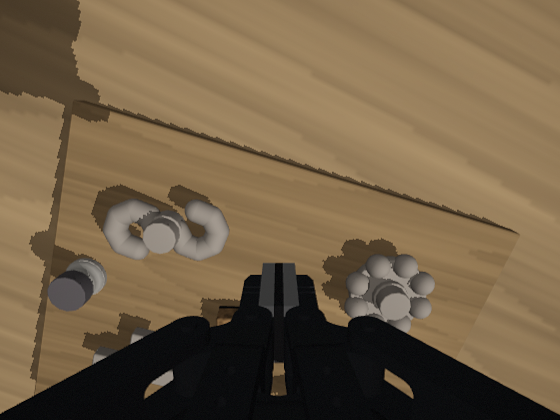

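The wrist view shows the shut fingertips at (278,265), the rosette cap at about (393,300) and the scroll cap at about (161,235).

Run:
```python
import numpy as np,cv2
from h import *
np.set_printoptions(precision=1,suppress=True)
m=np.load("w2_m.npz")
for n,u,v in (("ros",393,301),("scr",161,236)):
    for z in (50,59): print(n,z,onz(m,u,v,z))
p=np.load("w2_p.npy")[:,:,::-1]
a=cv2.resize(p[250:340,340:440],None,fx=4,fy=4,interpolation=cv2.INTER_CUBIC);b=cv2.resize(p[190:280,105:205],None,fx=4,fy=4,interpolation=cv2.INTER_CUBIC)
cv2.imwrite("pics/w2z.png",np.hstack([a,b]))
```

```text
ros 50 [476.   94.8  50. ]
ros 59 [472.6  89.8  59. ]
scr 50 [ 504.4 -113.8   50. ]
scr 59 [ 500.1 -112.4   59. ]
```

View pics/w2z.png

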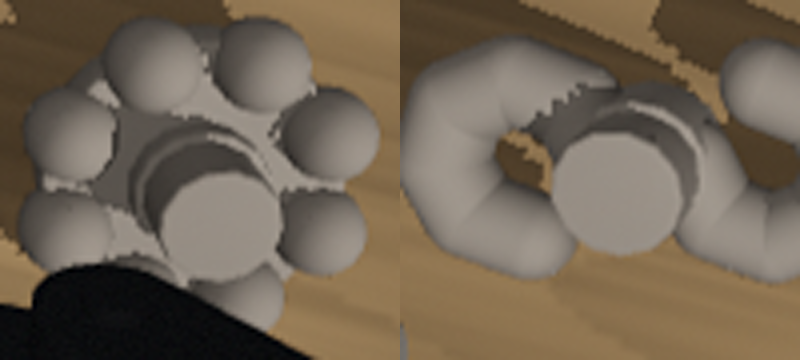

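Zoomed, the rosette cap's top is at (395,306) and the scroll's at (159,238).

Run:
```python
import numpy as np
from h import *
np.set_printoptions(precision=1,suppress=True)
m=np.load("w2_m.npz");mt=np.load("top_m.npz");ms=np.load("scene_m.npz")
T=dict(ros=(211,404),scr=(559,388));S=dict(ros=(459,68),scr=(196,187))
for k,u,v in (("ros",394.9,306.1),("scr",158.9,237.9)):
    a=((T[k][0]+.5)/5.4-.5+205,(T[k][1]+.5)/5.4-.5+145);b=((S[k][0]+.5)/4.2-.5+200,(S[k][1]+.5)/4.2-.5+180)
    print(k,onz(m,u,v,59),tri([ray(m,u,v),ray(mt,*a)]),tri([ray(m,u,v),ray(mt,*a),ray(ms,*b)]))
```

```text
ros [476.3  93.8  59. ] [477.2  96.1  55.2] [478.4  97.4  51.6]
scr [ 502.4 -113.4   59. ] [ 500.4 -112.8   63.2] [ 503.5 -113.1   54.9]
```

Emit:
servo_tool --rows '[{"x": -2.3, "y": 2.5, "z": 0.5, "turn": 0, "fingers": 0}, {"x": -2.3, "y": 2.5, "z": 1.5, "turn": 0, "fingers": 0}, {"x": -2.3, "y": 2.5, "z": 2, "turn": 0, "fingers": 0}, {"x": -2.3, "y": 2.5, "z": 2, "turn": 0, "fingers": 0}, {"x": -0.3, "y": 0.3, "z": 3, "turn": 0, "fingers": 0}, {"x": 0, "y": 0, "z": 2, "turn": 0, "fingers": 0}, {"x": 0, "y": 0, "z": 0, "turn": 0, "fingers": 0}, {"x": 0, "y": 0, "z": 0, "turn": 0, "fingers": 0}, {"x": 0, "y": 0, "z": 0, "turn": 0, "fingers": 0}]'

```text
clock: 2.53
position: [477.3, 94.1, 90.6]
ee_rot: [-0.213, 0.977, 0.0, 0.001]
contact_force: [0.5, -0.2, 0.3]
gripper_width: 0.0
```

```bash
cat > look.py <<'E'
import sys
from bench import arm
import cv2,numpy as np
n=sys.argv[1]
np.set_printoptions(precision=3,suppress=True)
s=arm.read_state();print({k:s[k] for k in("clock","position","ee_rot","contact_force")})
m=arm.camera_model("wrist");p,d=arm.get_image("wrist");cv2.imwrite(f"pics/{n}.png",p[:,:,::-1]);np.savez(n+"_m.npz",**m);np.save(n+"_p.npy",p)
q,d=arm.get_image("scene")
cv2.imwrite(f"pics/{n}s.png",cv2.resize(q[180:300,200:390,::-1],None,fx=4.2,fy=4.2,interpolation=cv2.INTER_CUBIC))
E
python3 look.py w3
```

```text
{'clock': 2.5333, 'position': array([477.3  ,  94.054,  90.572]), 'ee_rot': array([-0.213,  0.977,  0.   ,  0.001]), 'contact_force': array([ 0.518, -0.16 ,  0.265])}
```

View pics/w3.png

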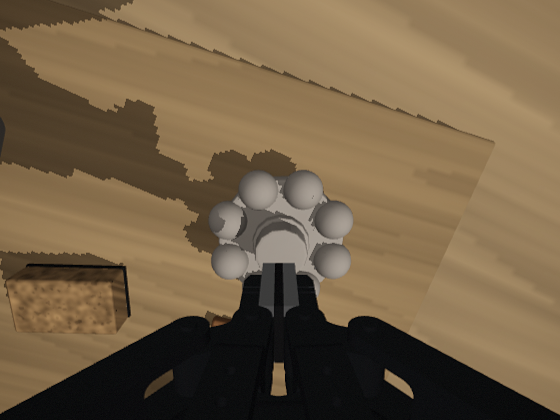

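View pics/w3s.png

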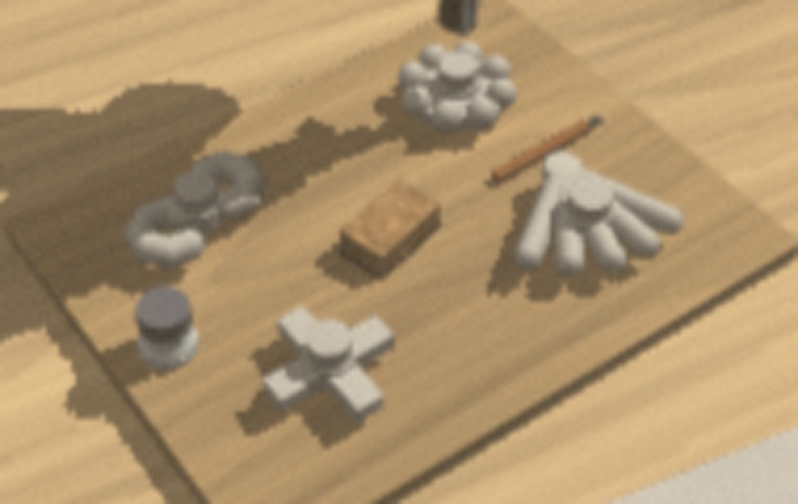

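The tip is centred over the rosette cap, at (280,250) in the wrist view. Next I'll descend gently.

Emit:
servo_tool --rows '[{"x": 0, "y": 0, "z": 1, "turn": 0, "fingers": 0}, {"x": 0, "y": 0, "z": 1, "turn": 0, "fingers": 0}, {"x": 0, "y": 0, "z": 0.5, "turn": 0, "fingers": 0}, {"x": 0, "y": 0, "z": 0.3, "turn": 0, "fingers": 0}, {"x": 0, "y": 0, "z": 0.3, "turn": 0, "fingers": 0}, {"x": 0, "y": 0, "z": 0.3, "turn": 0, "fingers": 0}, {"x": 0, "y": 0, "z": 0.3, "turn": 0, "fingers": 0}, {"x": 0, "y": 0, "z": 0, "turn": 0, "fingers": 0}, {"x": 0, "y": 0, "z": 0, "turn": 0, "fingers": 0}]'

```text
clock: 3.38
position: [476.9, 94.7, 52.6]
ee_rot: [-0.213, 0.977, -0.0, 0.0]
contact_force: [0.7, -1.4, 2.6]
gripper_width: -0.2
```

Emit:
servo_tool --rows '[{"x": 0, "y": 0, "z": 0.2, "turn": 0, "fingers": 0}, {"x": 0, "y": 0, "z": 0.1, "turn": 0, "fingers": 0}, {"x": 0, "y": 0, "z": 0.1, "turn": 0, "fingers": 0}, {"x": 0, "y": 0, "z": 0, "turn": 0, "fingers": 0}, {"x": 0, "y": 0, "z": 0, "turn": 0, "fingers": 0}]'

```text
clock: 3.8
position: [476.9, 94.8, 48.6]
ee_rot: [-0.213, 0.977, 0.0, 0.001]
contact_force: [1.1, -1.4, 2.7]
gripper_width: -0.2
```

Emit:
servo_tool --rows '[{"x": 0, "y": 0, "z": 0.1, "turn": 0, "fingers": 0}, {"x": 0, "y": 0, "z": 0.1, "turn": 0, "fingers": 0}, {"x": 0, "y": 0, "z": 0, "turn": 0, "fingers": 0}, {"x": 0, "y": 0, "z": 0, "turn": 0, "fingers": 0}]'

```text
clock: 4.13
position: [476.9, 94.8, 46.9]
ee_rot: [-0.213, 0.977, -0.0, 0.001]
contact_force: [0.1, -1.5, 6.2]
gripper_width: 0.1
```

Emit:
servo_tool --rows '[{"x": 0, "y": 0, "z": 0.15, "turn": 0, "fingers": 0}, {"x": 0, "y": 0, "z": 0, "turn": 0, "fingers": 0}, {"x": 0, "y": 0, "z": 0, "turn": 0, "fingers": 0}]'

```text
clock: 4.38
position: [476.9, 94.8, 45.8]
ee_rot: [-0.214, 0.977, -0.0, 0.001]
contact_force: [-1.2, -0.9, 10.5]
gripper_width: -0.2
```

The force climbs at about 2.5 N/mm, so the rosette is home. Next is the fan.

Emit:
servo_tool --rows '[{"x": 0, "y": 0, "z": -1, "turn": 0, "fingers": 0}, {"x": 0, "y": 0, "z": -2.5, "turn": 0, "fingers": 0}, {"x": 0, "y": 0, "z": -2.5, "turn": 0, "fingers": 0}, {"x": -2.8, "y": -1, "z": 0, "turn": 0, "fingers": 0}, {"x": -2.8, "y": -1, "z": 0, "turn": 0, "fingers": 0}, {"x": -2.8, "y": -1, "z": 0, "turn": 0, "fingers": 0}, {"x": -2.8, "y": -1, "z": 0, "turn": 0, "fingers": 0}, {"x": -2.8, "y": -1, "z": 0, "turn": 0, "fingers": 0}, {"x": 0, "y": 0, "z": 0, "turn": 0, "fingers": 0}, {"x": 0, "y": 0, "z": 0, "turn": 0, "fingers": 0}]'

```text
clock: 5.22
position: [624.3, 107.4, 102.7]
ee_rot: [-0.213, 0.977, 0.0, -0.002]
contact_force: [-0.7, 0.4, 0.3]
gripper_width: -0.6
```

```bash
python3 look.py w4
```

```text
{'clock': 5.2167, 'position': array([624.31 , 107.44 , 102.732]), 'ee_rot': array([-0.213,  0.977,  0.   , -0.002]), 'contact_force': array([-0.708,  0.417,  0.254])}
```

View pics/w4.png

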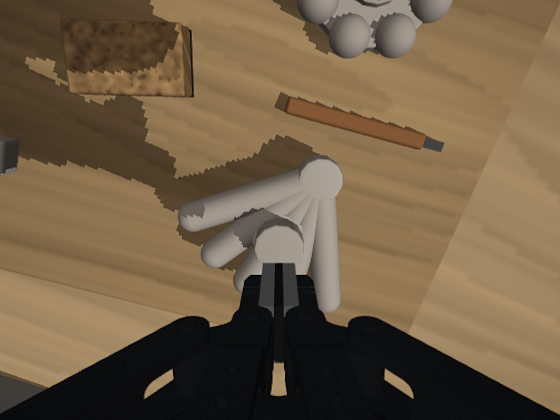

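View pics/w4s.png

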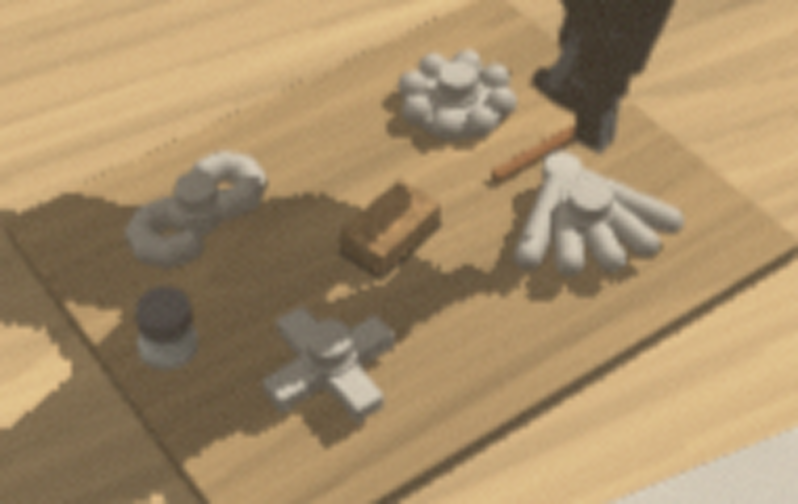

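The rosette now sits lower in the scene view. The fan cap is at about (279,245) in the wrist view, and I'll check it by ray.

Run:
```python
import numpy as np
from h import *
for n,u,v in(("w3",280,246),("w4",279,245)):
    print(n,onz(np.load(n+"_m.npz"),u,v,59))
```

```text
w3 [472.59846082  92.58596118  59.        ]
w4 [623.57086204 107.31142525  59.        ]
```

Run:
```python
import numpy as np,cv2
p=np.load("w4_p.npy")[200:290,220:340,::-1]
cv2.imwrite("pics/w4z.png",cv2.resize(p,None,fx=5,fy=5,interpolation=cv2.INTER_CUBIC))
```

```text
(no output)
```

View pics/w4z.png

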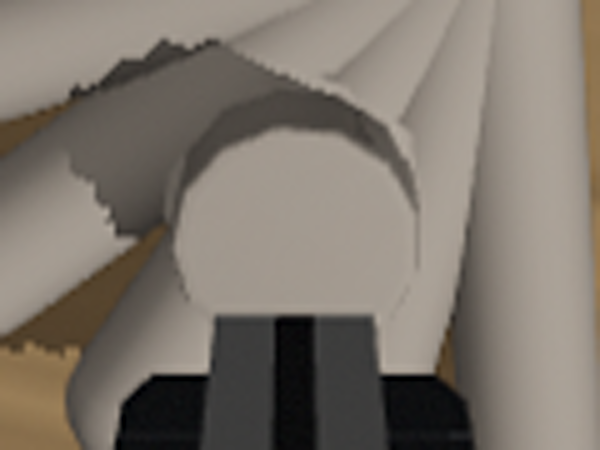

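The fan cap's centre is at about (279,249), within 2 mm of the TCP. Descending.

Emit:
servo_tool --rows '[{"x": 0, "y": 0, "z": 1.5, "turn": 0, "fingers": 0}, {"x": 0, "y": 0, "z": 1.5, "turn": 0, "fingers": 0}, {"x": 0, "y": 0, "z": 0.7, "turn": 0, "fingers": 0}, {"x": 0, "y": 0, "z": 0.3, "turn": 0, "fingers": 0}, {"x": 0, "y": 0, "z": 0.3, "turn": 0, "fingers": 0}, {"x": 0, "y": 0, "z": 0.3, "turn": 0, "fingers": 0}, {"x": 0, "y": 0, "z": 0.3, "turn": 0, "fingers": 0}, {"x": 0, "y": 0, "z": 0.2, "turn": 0, "fingers": 0}, {"x": 0, "y": 0, "z": 0, "turn": 0, "fingers": 0}, {"x": 0, "y": 0, "z": 0, "turn": 0, "fingers": 0}]'

```text
clock: 6.15
position: [624.6, 107.7, 54.2]
ee_rot: [-0.213, 0.977, 0.0, 0.0]
contact_force: [-0.6, 1.0, 0.6]
gripper_width: 0.1
```

Emit:
servo_tool --rows '[{"x": 0, "y": 0, "z": 0.1, "turn": 0, "fingers": 0}, {"x": 0, "y": 0, "z": 0.1, "turn": 0, "fingers": 0}, {"x": 0, "y": 0, "z": 0, "turn": 0, "fingers": 0}, {"x": 0, "y": 0, "z": 0, "turn": 0, "fingers": 0}]'

```text
clock: 6.48
position: [624.7, 107.7, 51.9]
ee_rot: [-0.213, 0.977, 0.0, 0.0]
contact_force: [-0.5, 1.0, 2.2]
gripper_width: -0.1
```

Emit:
servo_tool --rows '[{"x": 0, "y": 0, "z": 0.1, "turn": 0, "fingers": 0}, {"x": 0, "y": 0, "z": 0.1, "turn": 0, "fingers": 0}, {"x": 0, "y": 0, "z": 0.1, "turn": 0, "fingers": 0}, {"x": 0, "y": 0, "z": 0, "turn": 0, "fingers": 0}, {"x": 0, "y": 0, "z": 0, "turn": 0, "fingers": 0}]'

```text
clock: 6.9
position: [624.7, 107.7, 48.9]
ee_rot: [-0.213, 0.977, 0.0, 0.0]
contact_force: [-1.0, 1.1, 3.0]
gripper_width: -0.1
```

Emit:
servo_tool --rows '[{"x": 0, "y": 0, "z": 0.1, "turn": 0, "fingers": 0}, {"x": 0, "y": 0, "z": 0.1, "turn": 0, "fingers": 0}, {"x": 0, "y": 0, "z": 0.1, "turn": 0, "fingers": 0}, {"x": 0, "y": 0, "z": 0, "turn": 0, "fingers": 0}, {"x": 0, "y": 0, "z": 0, "turn": 0, "fingers": 0}]'

```text
clock: 7.32
position: [624.7, 107.7, 46.9]
ee_rot: [-0.213, 0.977, -0.0, 0.0]
contact_force: [-1.8, 1.9, 7.9]
gripper_width: -0.1
```

Emit:
servo_tool --rows '[{"x": 0, "y": 0, "z": 0.1, "turn": 0, "fingers": 0}, {"x": 0, "y": 0, "z": 0, "turn": 0, "fingers": 0}, {"x": 0, "y": 0, "z": 0, "turn": 0, "fingers": 0}]'

```text
clock: 7.57
position: [624.8, 107.6, 46.2]
ee_rot: [-0.214, 0.977, -0.0, 0.0]
contact_force: [-2.5, 1.6, 11.0]
gripper_width: -0.1
```

The fan is home at 11 N and still rising. Next is the scroll.

Emit:
servo_tool --rows '[{"x": 0, "y": 0, "z": -1, "turn": 0, "fingers": 0}, {"x": 0, "y": 0, "z": -2.5, "turn": 0, "fingers": 0}, {"x": 0, "y": 0, "z": -2.5, "turn": 0, "fingers": 0}, {"x": 2.9, "y": -2.1, "z": 0, "turn": 0, "fingers": 0}, {"x": 2.9, "y": -2.1, "z": 0, "turn": 0, "fingers": 0}, {"x": 2.9, "y": -2.1, "z": 0, "turn": 0, "fingers": 0}, {"x": 2.9, "y": -2.1, "z": 0, "turn": 0, "fingers": 0}, {"x": 2.9, "y": -2.1, "z": 0, "turn": 0, "fingers": 0}, {"x": 2.9, "y": -2.1, "z": 0, "turn": 0, "fingers": 0}, {"x": 2.9, "y": -2.3, "z": 0, "turn": 0, "fingers": 0}]'

```text
clock: 8.4
position: [500.3, -113.9, 104.6]
ee_rot: [-0.213, 0.977, 0.0, -0.001]
contact_force: [1.3, -0.9, -0.5]
gripper_width: -0.2
```

Emit:
servo_tool --rows '[{"x": 0, "y": 0, "z": 0, "turn": 0, "fingers": 0}, {"x": 0, "y": 0, "z": 0, "turn": 0, "fingers": 0}, {"x": 0, "y": 0, "z": 0, "turn": 0, "fingers": 0}]'

```text
clock: 8.65
position: [502.1, -112.8, 104.8]
ee_rot: [-0.213, 0.977, -0.0, 0.0]
contact_force: [-0.1, 0.3, 0.6]
gripper_width: -0.2
```

```bash
python3 look.py w5;  python3 - <<'E'
import numpy as np,cv2
p=np.load("w5_p.npy")[200:290,220:340,::-1]
cv2.imwrite("pics/w5z.png",cv2.resize(p,None,fx=5,fy=5,interpolation=cv2.INTER_CUBIC))
E
```

```text
{'clock': 8.65, 'position': array([ 502.144, -112.829,  104.792]), 'ee_rot': array([-0.213,  0.977, -0.   ,  0.   ]), 'contact_force': array([-0.121,  0.303,  0.585])}
```

View pics/w5z.png

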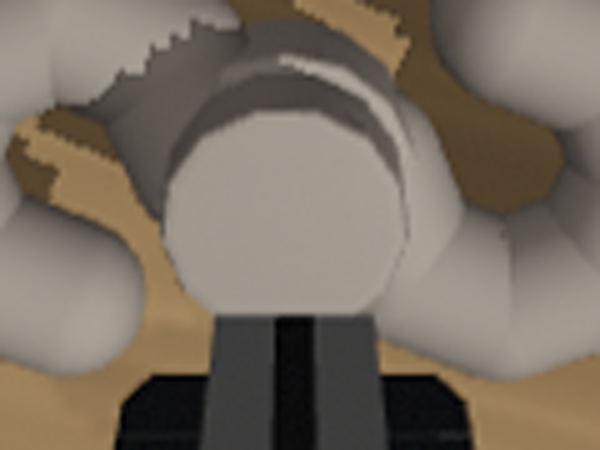

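View pics/w5s.png

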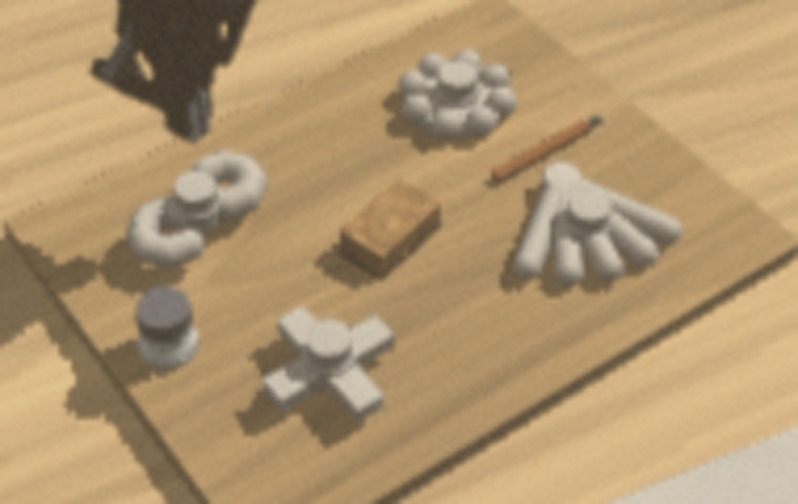

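The fan is now down, with a shorter shadow. The scroll cap is at about (277,246), right under the tip. Descending.

Emit:
servo_tool --rows '[{"x": 0, "y": 0, "z": 1.5, "turn": 0, "fingers": 0}, {"x": 0, "y": 0, "z": 1.5, "turn": 0, "fingers": 0}, {"x": 0, "y": 0, "z": 0.9, "turn": 0, "fingers": 0}, {"x": 0, "y": 0, "z": 0.3, "turn": 0, "fingers": 0}, {"x": 0, "y": 0, "z": 0.3, "turn": 0, "fingers": 0}, {"x": 0, "y": 0, "z": 0.3, "turn": 0, "fingers": 0}, {"x": 0, "y": 0, "z": 0.3, "turn": 0, "fingers": 0}, {"x": 0, "y": 0, "z": 0.2, "turn": 0, "fingers": 0}, {"x": 0, "y": 0, "z": 0, "turn": 0, "fingers": 0}, {"x": 0, "y": 0, "z": 0, "turn": 0, "fingers": 0}]'

```text
clock: 9.58
position: [502.6, -112.5, 52.2]
ee_rot: [-0.213, 0.977, -0.0, 0.001]
contact_force: [-0.3, 1.3, 2.0]
gripper_width: -0.0
```

Emit:
servo_tool --rows '[{"x": 0, "y": 0, "z": 0.1, "turn": 0, "fingers": 0}, {"x": 0, "y": 0, "z": 0.1, "turn": 0, "fingers": 0}, {"x": 0, "y": 0, "z": 0.1, "turn": 0, "fingers": 0}, {"x": 0, "y": 0, "z": 0, "turn": 0, "fingers": 0}, {"x": 0, "y": 0, "z": 0, "turn": 0, "fingers": 0}]'

```text
clock: 10.0
position: [502.6, -112.5, 49.0]
ee_rot: [-0.213, 0.977, -0.0, 0.001]
contact_force: [1.0, 1.2, 3.2]
gripper_width: 0.0
```

Emit:
servo_tool --rows '[{"x": 0, "y": 0, "z": 0.1, "turn": 0, "fingers": 0}, {"x": 0, "y": 0, "z": 0.1, "turn": 0, "fingers": 0}, {"x": 0, "y": 0, "z": 0.1, "turn": 0, "fingers": 0}, {"x": 0, "y": 0, "z": 0, "turn": 0, "fingers": 0}, {"x": 0, "y": 0, "z": 0, "turn": 0, "fingers": 0}]'

```text
clock: 10.42
position: [502.6, -112.5, 46.6]
ee_rot: [-0.214, 0.977, -0.0, 0.001]
contact_force: [-1.7, 2.3, 8.9]
gripper_width: 0.2
```

Emit:
servo_tool --rows '[{"x": 0, "y": 0, "z": 0.05, "turn": 0, "fingers": 0}, {"x": 0, "y": 0, "z": 0, "turn": 0, "fingers": 0}, {"x": 0, "y": 0, "z": 0, "turn": 0, "fingers": 0}]'

```text
clock: 10.67
position: [502.6, -112.5, 46.3]
ee_rot: [-0.214, 0.977, -0.0, 0.001]
contact_force: [-0.3, 1.6, 8.7]
gripper_width: -0.3
```

Home. I'll lift clear, back off and check.

Emit:
servo_tool --rows '[{"x": 0, "y": 0, "z": -1, "turn": 0, "fingers": 0}, {"x": 0, "y": 0, "z": -2.5, "turn": 0, "fingers": 0}, {"x": 0, "y": 0, "z": -3, "turn": 0, "fingers": 0}, {"x": 0, "y": 0, "z": -3, "turn": 0, "fingers": 0}, {"x": 0, "y": 0, "z": -3, "turn": 0, "fingers": 0}, {"x": 2.5, "y": -2.5, "z": -1, "turn": 0, "fingers": 0}, {"x": 2.5, "y": -2.5, "z": 0, "turn": 0, "fingers": 0}, {"x": 2.5, "y": -2.5, "z": 0, "turn": 0, "fingers": 0}, {"x": 0, "y": 0, "z": 0, "turn": 0, "fingers": 0}, {"x": 0, "y": 0, "z": 0, "turn": 0, "fingers": 0}]'

```text
clock: 11.5
position: [463.5, -213.3, 179.9]
ee_rot: [-0.211, 0.977, 0.0, -0.001]
contact_force: [-0.3, 1.1, -0.5]
gripper_width: -0.2
```

```bash
python3 look.py w6
python3 - <<'E'
import numpy as np
from bench import arm
from h import *
q,d=arm.get_image("top");ds,d0=None,np.load("top_d.npy")
T=dict(ros=(211,404),fan=(215,168),scr=(559,388),cro=(537,145))
mt=np.load("top_m.npz")["pose"]
for k,(a,b) in T.items():
    u=int(round((a+.5)/5.4-.5+205));v=int(round((b+.5)/5.4-.5+145))
    print(k,"depth before/after",np.median(d0[v-1:v+2,u-1:u+2]),np.median(d[v-1:v+2,u-1:u+2]))
E
```

```text
{'clock': 11.5, 'position': array([ 463.474, -213.3  ,  179.926]), 'ee_rot': array([-0.211,  0.977,  0.   , -0.001]), 'contact_force': array([-0.332,  1.057, -0.522])}
ros depth before/after 1471.1172 1480.0502
fan depth before/after 1503.2062 1513.2151
scr depth before/after 1472.2131 1482.9426
cro depth before/after 1508.0436 1037.2057
```

View pics/w6s.png

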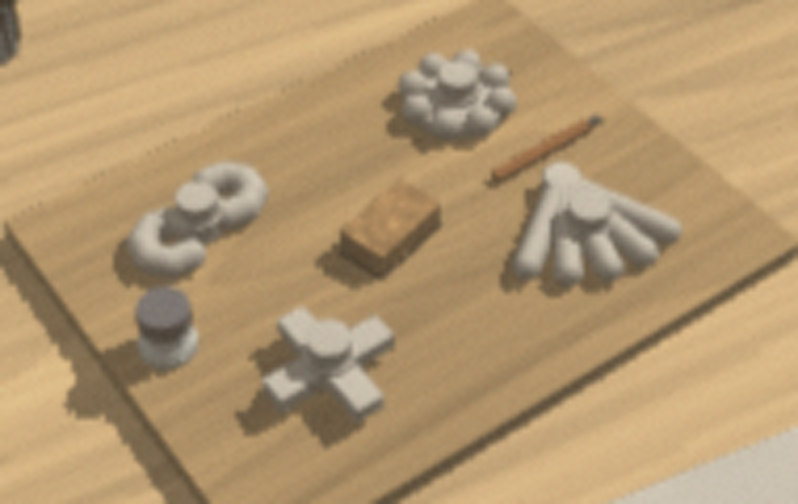

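The three ornaments are down by about 9 to 10 mm, and the cross and loose things are unmoved in the picture. Handing in.

```bash
python3 -c "
from bench import arm
print(arm.job_done())"
```

```text
the job is handed in; nothing more can be done
None
```

I tapped the rosette, the fan and the scroll home in that order with the shut fingertips, then backed clear and handed in at about 11.5 s.

- **Press force:** On each one the vertical force stayed near 3 N while the ornament slid, then rose once it stopped. The last readings before lifting were about 10.5 N (rosette), 11 N (fan) and 9 N (scroll), all well under 30 N. The scroll's final 0.5 mm nudge changed the force very little (8.9 to 8.7 N), so I judged it home from the earlier rise from 3.2 to 8.9 N and from the depth check.
- **Depth check:** In the top camera the three cap tops ended lower by about 9 mm (rosette), 10 mm (fan) and 11 mm (scroll).
- **Cross and loose things:** In the final scene picture the cross, sanding block, pencil and jar look where they were. The cross's depth check failed because the arm blocked the top camera there. I did not recheck the things on the table around the panel (mug, tape roll, gouge, dust brush, foam offcut), but nothing was touched near them.
- **Cap positions:** The cameras disagreed on the cap centres by up to about 10 mm, so I checked each one with the wrist camera before tapping. The taps landed within a few millimetres of the centres.

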